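# Refit the gas knob and hold it pressed at the flame mark

## Task

The knob of the small gas stove was taken off for washing and stands beside the stove: with its pointer towards the off mark, so that its D-shaped bore matches the D-shaped valve stem, push it fully onto the stem and press it in as far as it goes. Then, keeping it pressed in all the while as for lighting, turn it a quarter turn to the left (anticlockwise) until its pointer faces the orange flame mark, and finish while still holding it pressed in there. Leave the shaker, the sauce cup and the steel cup where they stand.

Things in the scene. Friction and masses are not known exactly. Their poses are not given: they have to be found in the camera images.
- knob: Loose black cooker knob, about 0.16 kg, upright on the worktop. Round skirt 54 mm across, 18 mm tall; above it a grip bar 46 mm long (along x), 15 mm wide (along y), 18 to 42 mm above the underside: pinch it across y from above. Origin: centre of the underside, z up. +x is the pointer: a white line on the bar's top from its middle to its +x end and down that end.
- knob_bore (a point): Mouth of the D-shaped bore in the knob's underside, on its axis (same point and axes as the knob's origin). Bore 15 mm across, 15.5 mm deep, flat 2.5 mm from the axis on the +x (pointer) side; the mouth is bevelled by 1.5 mm.
- knob_pointer (a point): Tip of the knob's white pointer line: the +x end of the bar's top, 23 mm from the knob's axis and 42 mm above its underside.
- stove: Portable cassette gas stove, fixed: dark body, steel top plate, 280 (x) x 300 (y) x 70 mm high. Origin: centre of the underside, z up, front to -x. Burner with black pan support (98 mm high) on the left, rounded dark cartridge-bay lid (106 mm high) at the right rear. The valve stem stands in its right front corner at x -90, y -100 mm; an arc of dots leads from off mark to flame mark.
- stem_base (a point): Brass valve stem, upright; this point: on its axis at the top of its 22 mm shoulder, 80 mm above the worktop when not pressed; the knob's origin lies here, x along x, when fully on. From here the stem rises 14 mm: 14 mm diameter, flat 2 mm from the axis on its +x side (faces the off mark at off), the last 3 mm tapering to 10.5 mm. A sprung ball in the flat grips the bore (push about 5 to 10 N).
- valve_push (a joint): How far the stem is pressed down, in m: 0 released (8 N to start), 0.006 fully in (about 12 N); the spring returns it when let go.
- valve_turn (a joint): How far the stem is turned, in rad, anticlockwise seen from above: 0 off (as it stands at the start), 1.57 at the flame mark; it goes on to 3.3 and stays where it is left, with light friction (0.04 N m). The fit has a little play: the stem may trail the knob by up to 0.25 rad. It must only be turned while pressed in.
- off_mark (a point): Black off bar printed on the stove's plate, 39 mm from the stem axis on the stove's +x side (towards the rear).
- flame_mark (a point): Orange flame printed on the stove's plate, 40 mm from the stem axis on the stove's +y side (to the left of the stem).
- shaker: Bystander: loose spice shaker with a grey cap and white body, 54 mm across, 86 mm high; origin at the centre of its underside.
- sauce_cup: Bystander: loose small clear cup with red sauce, 63 mm across, 32 mm high; origin at the centre of its underside.
- steel_cup: Bystander: loose straight steel cup, 126 mm across, 104 mm high; origin at the centre of its underside.
Mind the look-alikes: they are no part of the job. Several things look just like the knob: the one meant starts farthest from the robot's base.

How it is judged (in metres and radians):
On the way:
1. the knob is fully on the stem and pressed in, with the stem still at off (horizontal distance between knob and stem_base below 0.0025 m and z of knob in the frame of stem_base below 0.0025 m and angle between knob's own z axis and vertical below 0.1 rad and angle between the x axis of knob and the x axis of stem_base, either way round below 0.3 rad and value of joint valve_push above 0.0042 m and value of joint valve_turn below 0.35 rad and x of knob_pointer in the frame of stem_base above 0.018 m), for 0.2 s.
At the end, for the whole second after the job is handed in: The knob is fully on the stem (within 2.5 mm), the stem is pressed in by at least 4.2 of its 6 mm, the knob's pointer faces the flame mark within 14 degrees with the stem turned along, at rest, and the fingers still hold and press the knob (horizontal distance between knob and stem_base below 0.0025 m and z of knob in the frame of stem_base below 0.0025 m and angle between knob's own z axis and vertical below 0.1 rad and value of joint valve_push above 0.0042 m and contact force between the fingers and knob above 2 N and angular speed of knob below 0.2 rad/s and angle between the x axis of knob and the y axis of stove, either way round below 0.25 rad and value of joint valve_turn between 1.1 and 2 rad and x of knob_pointer in the frame of stem_base above 0.018 m); the arm keeps its last pose, push and grip.
It fails at once if the stem is turned away from off without being pressed in (value of joint valve_turn above 0.35 rad and value of joint valve_push below 0.0015 m).
It fails at once if the shaker is moved more than 25 mm or tipped (distance of shaker from where it was at the start of the episode above 0.025 m or angle between shaker's own z axis and vertical above 0.5 rad).
It fails at once if the sauce cup is moved more than 25 mm or tipped (distance of sauce_cup from where it was at the start of the episode above 0.025 m or angle between sauce_cup's own z axis and vertical above 0.5 rad).
It fails at once if the steel cup is moved more than 25 mm or tipped (distance of steel_cup from where it was at the start of the episode above 0.025 m or angle between steel_cup's own z axis and vertical above 0.5 rad).
It also fails if it takes over 51 s, if anything falls off the work surface, if the arm or the gripper's body presses on something with over 40 N, if the wrist force passes 120 N, or if a joint passes its speed limit or range.

## Robot

A 6-joint arm with a two-finger parallel gripper is mounted at the origin on a cart in front of the work surface, level with it; the furniture and walls round the work are solid. World frame = base frame: x ahead of the robot, y to its left, z up, the work surface at z = 0. Lengths are in mm, angles in degrees, forces in N, time in s.
With the tool pointing down it reaches from about 300 to 850 mm from the base axis. Payload 4.2 kg.
Tool frame: the origin (TCP) lies at the very end of the fingers, on their centre line; the grasp point (between the pads) lies 19 mm behind it (env.grip_point_offset is the distance from the TCP to the grasp point, in mm); z points along the fingers, y is the line along which they close (so a half turn about z gives the same grasp; the last joint's range is limited). The gripper opens to 91 mm and grips with 3 to 60 N. Pads are 32 mm wide; open, the fingers measure 118 mm over their backs; the gripper's body (76 mm by 178 mm) begins 60 mm behind the grasp point.
Start: joints at [-75.63, 18.312, 89.639, -0, 72.044, -1.146], TCP at [153.816, -554.061, 213.976] pointing down, gripper open.
Joint ranges: [-177.97, 177.97], [-48.28, 115.42], [12.27, 149.76], [-77.06, 257.06], [2.81, 150.46], [-146.56, 146.56]. Speed limits (degrees/s): [147.25, 147.25, 180, 180, 180, 180].

## Interface

Orientations are given as [roll, pitch, yaw] about the fixed x, y, z axes, in that order (R = Rz(yaw) Ry(pitch) Rx(roll)).
In Python, from workcell import env gives the robot as it stands. The module is installed in compiled form; this text tells all that it offers.
- The arm moves only by the tool arm_command, never from a script. Its argument "rows" is a list of rows, each an object with "delta_pos": the shift along the tool's x, y, z in mm, a list of three; "roll": the turn about the tool's z in units of 5 degrees (1.0 is 5 degrees); "jaw": the opening in per cent of the stroke, from 0 (shut) to 100 (fully open). A call has 1 to 20 rows; each row is the pose to reach, as a shift and turn from the pose commanded when the call began, along the tool's axes at that moment; what a row does not reach only later rows make up. A row lasts 1/12 s, in which the tool goes at most 41.7 mm and 7.16 degrees, less where a joint would pass 70% of its speed; a pose out of reach is approached as far as the arm can. A call with a gripper value outside its range is refused whole. The fingers move at their own pace and stop on an object; "squeeze" is the grip in N (left out, the last holds). Time passes only in rows, so rows that repeat a pose let the fingers close. It gives the time, the measured TCP pose, the force, the opening and the grip force at its end, in the units of the state.
- env.state(): the state, without advancing time (a new reading comes with each control period).
- env.grab_frame(name): name is "scene" or "top" or "wrist"; returns a dict with "img" (480x640x3 uint8, blue, green, red), "z_map" (480x640 float32, mm along the optical axis (not along the pixel's ray), 0 where there is no reading), "fov_y" (degrees; the focal length in pixels is half the picture's height over the tangent of half this angle, whatever the lens; pixels are square), "cx", "cy" (the principal point, pixels), "R" (3x3) and "t" (3): a world point X has camera coordinates R X + t; the wrist camera has in their place "T_tool_cam" (4x4, takes a point from camera to tool coordinates, whose origin is the TCP and whose axes are the flange's). Camera axes: x right, y down, z forward; pixel columns grow to the right and rows downward; lengths in mm; the calibration is good to about 2 mm. A picture is of the moment at which its call begins: read the wrist's pose just before it.
- env.job_done(): hands the job in; it is judged then, once.
The state is a dict: "time_s": time; "qpos": joint angles; "qvel": joint speeds; "effort": joint torques, N m; "ee_pos": TCP position; "ee_rot": TCP orientation; "force": force on the tool from outside, world axes, zero at the start; "torque": the same for the moment, N m; "gripper_width": finger opening in mm; "gripper_force": force on a finger pad.
Only numpy, scipy, OpenCV 4.12 (cv2) and the standard library are available. Lean on these libraries where they do the work, as an engineer would, in place of code of your own. Each camera call takes 0.05 s, during which the arm holds its last target. There are 200 camera calls.

## Working session

There is one attempt and no reset: what is moved stays moved. The work goes in short steps, Python scripts to look and compute and a tool call to move; the robot and the scene stay as the last step left them, time stands still between calls to the robot, and variables do not carry over. Pictures are saved under pics/ and viewed, at most 10 in all, crops included, and the job is handed in when it is done.

Besides the shell and the picture viewer there is one more tool, called after "Call:" by a JSON object that holds its "op" and its "data", one argument or row to a line. arm_command: Moves the arm, as the interface text tells. Its arguments: {"type":"object","properties":{"rows":{"type":"array"},"squeeze":{"type":"number"}},"required":["rows"]}

```bash
mkdir -p pics
cat > h.py <<'E'
import numpy as np, cv2, pickle
from workcell import env
def grab(n,name):
    s=env.state(); f=env.grab_frame(n); f['s']=s
    pickle.dump(f,open(f'pics/{name}.pkl','wb')); cv2.imwrite(f'pics/{name}.png',f['img']); return f
def load(name): return pickle.load(open(f'pics/{name}.pkl','rb'))
from scipy.spatial.transform import Rotation as Ro
def world(f,u,v,z=None,h=None):
    fl=240/np.tan(np.radians(f['fov_y']/2))
    d=np.array([(u-f['cx'])/fl,(v-f['cy'])/fl,1.])
    if 'T_tool_cam' in f:
        T=np.eye(4);T[:3,:3]=Ro.from_euler('xyz',f['s']['ee_rot'],degrees=True).as_matrix();T[:3,3]=f['s']['ee_pos']
        M=T@f['T_tool_cam'];A=M[:3,:3];c=M[:3,3]
    else: A=f['R'].T;c=-A@f['t']
    if h is not None: z=(h-c[2])/(A@d)[2]
    elif z is None: z=f['z_map'][int(round(v)),int(round(u))]
    return A@(d*z)+c
E
python3 - <<'E'
from h import *
print(env.state()); print(env.grip_point_offset)
for n in('scene','top','wrist'):
    f=grab(n,n+'0'); print(n,f['fov_y'],f['cx'],f['cy'],f.get('T_tool_cam'))
E
```

```text
{'time_s': 0.0, 'qpos': array([-7.56305808e+01,  1.83512685e+01,  8.97070341e+01, -3.94500325e-04,
        7.20430827e+01, -1.14586790e+00]), 'qvel': array([ 0.00462388, -0.01025391,  0.00640036, -0.05306486, -0.00872988,
       -0.01551625]), 'effort': array([-2.67892086e-03, -4.12458980e+01, -2.31973118e+01,  7.25192553e-02,
        4.57534462e-02, -1.36464464e-04]), 'ee_pos': array([ 153.68292148, -553.55469977,  213.11975789]), 'ee_rot': array([-1.79898628e+02, -1.65249171e-03,  1.55154076e+01]), 'force': array([-0.04361395, -0.06382247, -0.34847628]), 'torque': array([0.01712682, 0.03267089, 0.01810015]), 'gripper_force': 0.0, 'gripper_width': 91.1043323618393}
18.8
scene 51.62455518244418 320.28922790724806 243.8725957714245 None
top 51.87532343792891 316.34974277323073 239.5832106849259 None
wrist 71.1780042227443 315.26371019650156 241.75168578142208 [[-3.51274510e-04 -9.63537063e-01 -2.67574671e-01  7.58735097e+01]
 [ 9.99999865e-01 -2.36337966e-04 -4.61755489e-04  1.11972242e+00]
 [ 3.81680474e-04 -2.67574797e-01  9.63537017e-01 -1.70686512e+02]
 [ 0.00000000e+00  0.00000000e+00  0.00000000e+00  1.00000000e+00]]
```

View pics/top0.png

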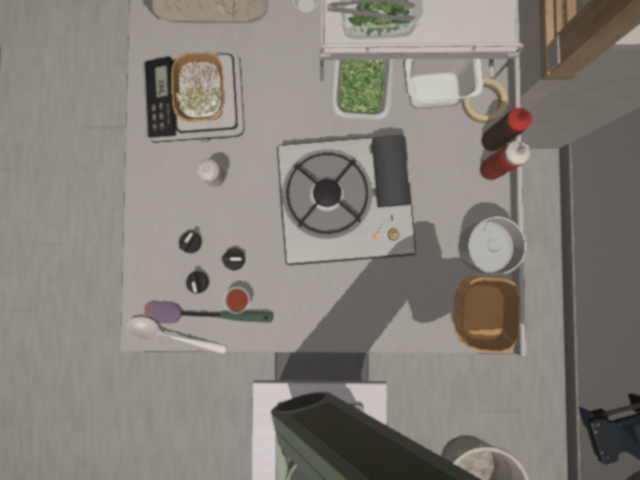

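View pics/scene0.png

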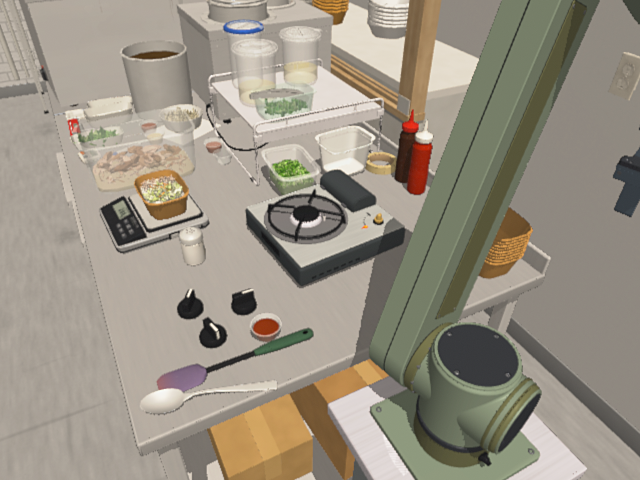

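Top view: there are three knob look-alikes, at (190,241), (234,259) and (198,282). The stem is at (393,234), the flame mark at (376,236), the off mark near (392,217), the shaker at (208,170) and the sauce cup at (237,300). I'll measure these and take a close crop.

Run:
```python
from h import *
f=load('top0')
for n,u,v,h in [('kA',190,241,42),('kB',234,259,42),('kC',198,282,42),('stem',393.5,234.5,94),('flame',376,236,70),('off',392,217,70),('shaker',208,170,86),('sauce',237,300,32),('steel',493,245,104),
 ('c1',278,146,70),('c2',405,133,70),('c3',414,252,70),('c4',287,262,70)]:
    p=world(f,u,v,h=h); print(n,p.round(1),world(f,u,v).round(1),'r',np.hypot(*p[:2]).round(0))
im=f['img']
a=cv2.resize(im[220:300,170:260],None,fx=6,fy=6,interpolation=2)[:480]
b=cv2.resize(im[205:265,360:420],None,fx=8,fy=8,interpolation=2)
cv2.imwrite('pics/c1.png',cv2.resize(np.hstack([a,b]),None,fx=.78,fy=.78,interpolation=cv2.INTER_AREA))
```

```text
kA [484.2 304.5  42. ] [484.3 304.9  40.7] r 572.0
kB [442.4 200.7  42. ] [442.4 200.2  44.6] r 486.0
kC [388.8 284.1  42. ] [388.4 288.1  26.4] r 481.0
stem [ 496.4 -162.7   94. ] [ 496.6 -163.    91.7] r 522.0
flame [ 494.7 -126.5   70. ] [ 494.7 -126.5   69.5] r 511.0
off [ 537.9 -162.8   70. ] [ 537.7 -162.7   71.3] r 562.0
shaker [642.9 254.2  86. ] [642.6 253.8  87.5] r 691.0
sauce [346.9 194.4  32. ] [346.3 196.1  22.3] r 398.0
steel [ 473.1 -377.6  104. ] [ 476.7 -402.    31. ] r 605.0
c1 [701.6  97.3  70. ] [701.4  97.2  70.7] r 708.0
c2 [ 731.1 -193.7   70. ] [ 750.  -204.6    2.3] r 756.0
c3 [ 458.6 -211.8   70. ] [ 458.7 -212.    69. ] r 505.0
c4 [435.4  74.9  70. ] [435.4  75.2  66. ] r 442.0
```

View pics/c1.png

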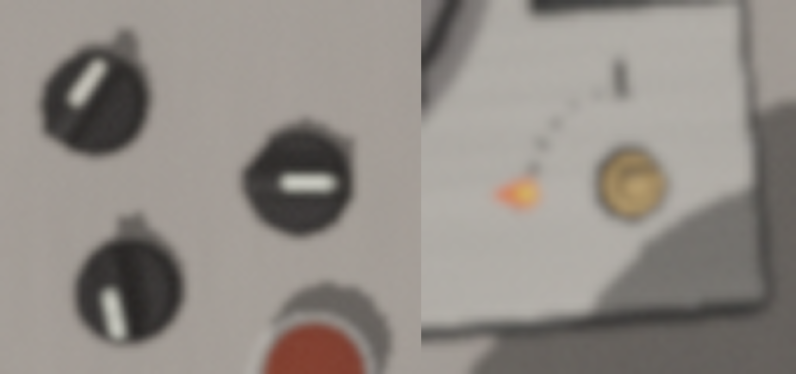

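Knob A at (190,241) is farthest from the base (572 mm, against 486 and 481), so it is the target. Its pointer yaw is about -33° and the stove yaw about +4.7°. I want the tool's x axis on the pointer, so that j6 still has room for the quarter turn. That limits the pick yaw to about -20°, and the bar should align itself in the pads.

Call:
{"op": "arm_command", "data": {
  "rows": [
    {"delta_pos": [547, -738, 43], "roll": 7.1, "jaw": 75},
    {"delta_pos": [547, -738, 43], "roll": 7.1, "jaw": 75},
    {"delta_pos": [547, -738, 43], "roll": 7.1, "jaw": 75},
    {"delta_pos": [547, -738, 43], "roll": 7.1, "jaw": 75},
    {"delta_pos": [547, -738, 43], "roll": 7.1, "jaw": 75},
    {"delta_pos": [547, -738, 43], "roll": 7.1, "jaw": 75},
    {"delta_pos": [547, -738, 43], "roll": 7.1, "jaw": 75},
    {"delta_pos": [547, -738, 43], "roll": 7.1, "jaw": 75},
    {"delta_pos": [547, -738, 43], "roll": 7.1, "jaw": 75},
    {"delta_pos": [547, -738, 43], "roll": 7.1, "jaw": 75},
    {"delta_pos": [547, -738, 43], "roll": 7.1, "jaw": 75},
    {"delta_pos": [547, -738, 43], "roll": 7.1, "jaw": 75},
    {"delta_pos": [547, -738, 43], "roll": 7.1, "jaw": 75},
    {"delta_pos": [547, -738, 43], "roll": 7.1, "jaw": 75},
    {"delta_pos": [547, -738, 43], "roll": 7.1, "jaw": 75},
    {"delta_pos": [547, -738, 43], "roll": 7.1, "jaw": 75},
    {"delta_pos": [547, -738, 43], "roll": 7.1, "jaw": 75},
    {"delta_pos": [547, -738, 43], "roll": 7.1, "jaw": 75},
    {"delta_pos": [547, -738, 43], "roll": 7.1, "jaw": 75},
    {"delta_pos": [547, -738, 43], "roll": 7.1, "jaw": 75}
  ]
}}

```text
time_s: 1.82
ee_pos: [451.2, 221.5, 174.8]
ee_rot: [180.0, 0.0, -19.9]
force: [1.0, -1.1, 1.1]
gripper_width: 68.1
gripper_force: 0.0
```

Call:
{"op": "arm_command", "data": {
  "rows": [
    {"delta_pos": [0, 0, 0], "roll": 0, "jaw": 75},
    {"delta_pos": [0, 0, 0], "roll": 0, "jaw": 75}
  ]
}}

```text
time_s: 1.98
ee_pos: [451.1, 220.8, 174.3]
ee_rot: [179.9, 0.1, -19.8]
force: [-0.6, -0.5, -0.4]
gripper_width: 68.1
gripper_force: 0.0
```

Call:
{"op": "arm_command", "data": {
  "rows": [
    {"delta_pos": [3, -89, 10], "roll": 0, "jaw": 75},
    {"delta_pos": [3, -89, 10], "roll": 0, "jaw": 75},
    {"delta_pos": [3, -89, 10], "roll": 0, "jaw": 75},
    {"delta_pos": [3, -89, 10], "roll": 0, "jaw": 75},
    {"delta_pos": [3, -89, 10], "roll": 0, "jaw": 75}
  ]
}}

```text
time_s: 2.4
ee_pos: [483.6, 300.3, 164.7]
ee_rot: [179.9, 0.1, -20.0]
force: [-0.8, 0.9, 0.2]
gripper_width: 68.4
gripper_force: 0.0
```

Run:
```python
from h import *
f=grab('wrist','w1'); s=f['s']; print(s['ee_pos'],s['ee_rot'],s['qpos'].round(1))
```

```text
[483.62425924 300.25404209 164.74126923] [ 1.79863748e+02  5.52248276e-02 -2.00077179e+01] [ 30.7  19.9  94.7  -0.   65.6 140.7]
```

View pics/w1.png

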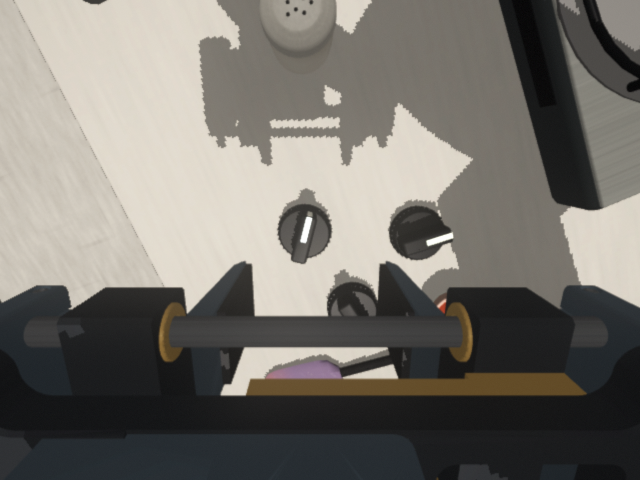

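The wrist view shows the target knob at (305,232). Its white line runs from about (304,242) to (308,213), and the bar's rear end is at (299,260).

Run:
```python
from h import *
f=load('w1')
im=cv2.resize(f['img'][195:275,265:345],None,fx=7,fy=7,interpolation=2); cv2.imwrite('pics/c2.png',im)
for u,v,h in [(304,242,42),(308,214,42),(299,258,42),(305,232,18)]: print(world(f,u,v,h=h).round(1), world(f,u,v).round(1))
```

```text
[481.7 310.9  42. ] [481.3 311.1  40.5]
[504.7 298.5  42. ] [503.9 298.9  37.6]
[469.  320.6  42. ] [469.1 320.5  42.4]
[484.8 309.5  18. ] [490.1 306.8  41.9]
```

View pics/c2.png

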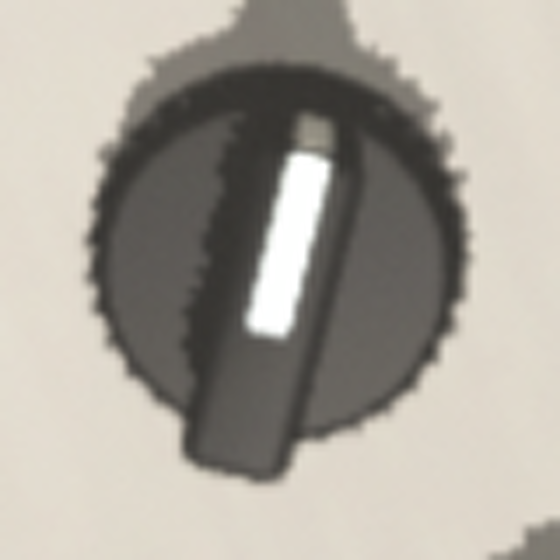

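Run:
```python
from h import *
f=load('w1')
P=[world(f,265+a/7-.5+.07,195+b/7-.5+.07,h=42) for a,b in [(316,150),(235,472),(268,335)]]
print(np.array(P).round(1),(P[0]+P[1])/2,np.degrees(np.arctan2(*(P[0]-P[1])[1::-1])),np.linalg.norm(P[0]-P[1]))
c=(P[0]+P[1])/2-f['s']['ee_pos'];y=np.radians(-20)
print(c@[np.cos(y),np.sin(y),0],c@[np.sin(y),-np.cos(y),0])
```

```text
[[502.4 297.7  42. ]
 [465.6 322.7  42. ]
 [481.7 312.   42. ]] [484.02486057 310.21216911  42.        ] -34.16922638830601 44.53014395720323
-3.0294379184388047 -9.494592200335036
```

Call:
{"op": "arm_command", "data": {
  "rows": [
    {"delta_pos": [-3, -9.5, 40], "roll": 0.4, "jaw": 75},
    {"delta_pos": [-3, -9.5, 80], "roll": 0.4, "jaw": 75},
    {"delta_pos": [-3, -9.5, 115], "roll": 0.4, "jaw": 75},
    {"delta_pos": [-3, -9.5, 135], "roll": 0.4, "jaw": 75},
    {"delta_pos": [-3, -9.5, 143], "roll": 0.4, "jaw": 75},
    {"delta_pos": [-3, -9.5, 143], "roll": 0.4, "jaw": 75},
    {"delta_pos": [-3, -9.5, 143], "roll": 0.4, "jaw": 75}
  ]
}}

```text
time_s: 3.03
ee_pos: [485.5, 311.3, 23.4]
ee_rot: [-179.9, -0.1, -22.0]
force: [0.4, 0.1, -0.0]
gripper_width: 68.2
gripper_force: 0.0
```

Call:
{"op": "arm_command", "data": {
  "rows": [
    {"delta_pos": [0, 0, 0], "roll": 0, "jaw": 40},
    {"delta_pos": [0, 0, 0], "roll": 0, "jaw": 25},
    {"delta_pos": [0, 0, 0], "roll": 0, "jaw": 10},
    {"delta_pos": [0, 0, 0], "roll": 0, "jaw": 5},
    {"delta_pos": [0, 0, 0], "roll": 0, "jaw": 0},
    {"delta_pos": [0, 0, 0], "roll": 0, "jaw": 0},
    {"delta_pos": [0, 0, 0], "roll": 0, "jaw": 0},
    {"delta_pos": [0, 0, 0], "roll": 0, "jaw": 0},
    {"delta_pos": [0, 0, 0], "roll": 0, "jaw": 0},
    {"delta_pos": [0, 0, 0], "roll": 0, "jaw": 0}
  ],
  "squeeze": 30
}}

```text
time_s: 3.87
ee_pos: [484.8, 311.9, 22.1]
ee_rot: [180.0, 0.0, -22.0]
force: [0.7, -0.1, 0.5]
gripper_width: 15.0
gripper_force: 30.0
```

The opening is 15.0 mm, so the bar is aligned in the pads. I'll lift, then carry it to a point short of the stem.

Call:
{"op": "arm_command", "data": {
  "rows": [
    {"delta_pos": [0, 0, -10], "roll": 0, "jaw": 0},
    {"delta_pos": [0, 0, -45], "roll": 0, "jaw": 0},
    {"delta_pos": [0, 0, -85], "roll": 0, "jaw": 0},
    {"delta_pos": [0, 0, -125], "roll": 0, "jaw": 0},
    {"delta_pos": [135, 454, -150], "roll": -5.34, "jaw": 0},
    {"delta_pos": [135, 454, -150], "roll": -5.34, "jaw": 0},
    {"delta_pos": [135, 454, -150], "roll": -5.34, "jaw": 0},
    {"delta_pos": [135, 454, -150], "roll": -5.34, "jaw": 0},
    {"delta_pos": [135, 454, -150], "roll": -5.34, "jaw": 0},
    {"delta_pos": [135, 454, -150], "roll": -5.34, "jaw": 0},
    {"delta_pos": [135, 454, -150], "roll": -5.34, "jaw": 0},
    {"delta_pos": [135, 454, -150], "roll": -5.34, "jaw": 0},
    {"delta_pos": [135, 454, -150], "roll": -5.34, "jaw": 0},
    {"delta_pos": [135, 454, -150], "roll": -5.34, "jaw": 0},
    {"delta_pos": [135, 454, -150], "roll": -5.34, "jaw": 0},
    {"delta_pos": [135, 454, -150], "roll": -5.34, "jaw": 0},
    {"delta_pos": [135, 454, -150], "roll": -5.34, "jaw": 0},
    {"delta_pos": [135, 454, -150], "roll": -5.34, "jaw": 0},
    {"delta_pos": [135, 454, -150], "roll": -5.34, "jaw": 0},
    {"delta_pos": [135, 454, -150], "roll": -5.34, "jaw": 0}
  ],
  "squeeze": 50
}}

```text
time_s: 5.53
ee_pos: [440.0, -158.5, 172.2]
ee_rot: [-180.0, 0.0, 4.8]
force: [-0.2, -0.7, -0.3]
gripper_width: 14.3
gripper_force: 50.0
```

Run:
```python
from h import *
f=grab('wrist','w2'); s=f['s']; print(s['ee_pos'],s['ee_rot'],s['qpos'].round(1),s['gripper_width'])
cv2.imwrite('pics/w2v.png',f['img'][60:400])
```

```text
[ 439.95958038 -158.4748291   172.20666633] [-1.79972252e+02  1.26570590e-02  4.79511229e+00] [-21.2  10.6 106.8   0.   62.6  64. ] 14.319503570873131
```

View pics/w2.png

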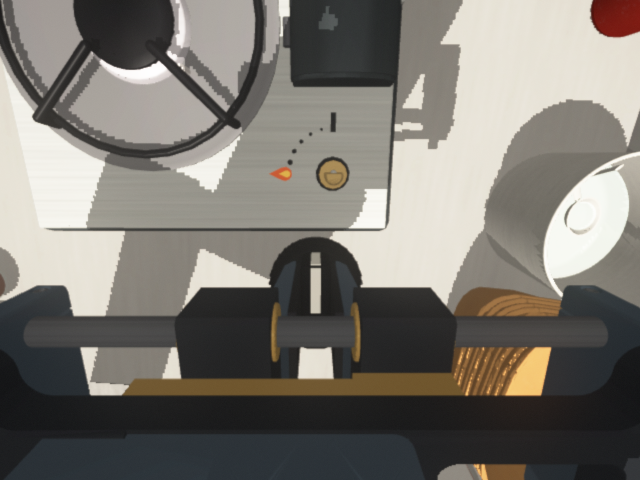

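The wrist view shows the knob in the jaws: skirt front rim at (316,239), pointer line at column ~316. The stem is at (333,174), the off mark at (333,122) and the flame at (281,174).

Run:
```python
from h import *
f=load('w2');im=f['img']
a=cv2.resize(im[105:205,260:360],None,fx=6,fy=6,interpolation=2)[:590,60:]
b=cv2.resize(im[230:300,265:365],None,fx=6,fy=6,interpolation=2)
cv2.imwrite('pics/c3.png',cv2.resize(np.hstack([cv2.resize(im[150:200,308:358],None,fx=8,fy=8,interpolation=2),cv2.resize(im[230:280,290:340],None,fx=8,fy=8,interpolation=2)]),(800,400)))
```

```text
(no output)
```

View pics/c3.png

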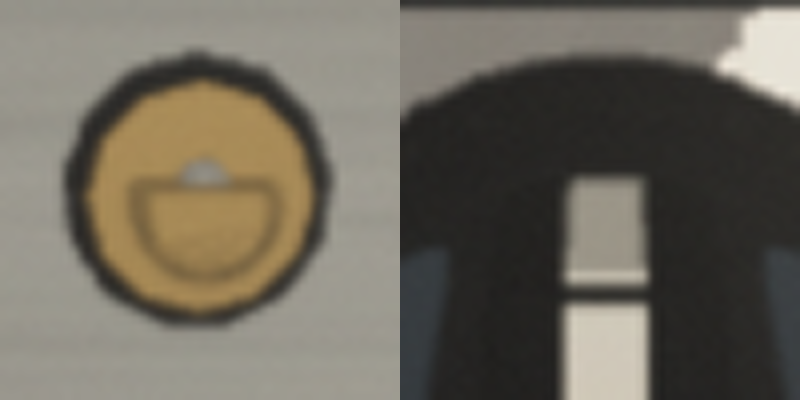

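Run:
```python
from h import *
f=load('w2');s=f['s'];e=s['ee_pos']
y=np.radians(s['ee_rot'][2]);tx=np.array([np.cos(y),np.sin(y),0]);ty=np.array([np.sin(y),-np.cos(y),0])
def tool(p): return np.array([(p-e)@tx,(p-e)@ty,p[2]])
def W(u,v,h,n):
    p=world(f,u,v,h=h); print(n,p.round(1),tool(p).round(1),'depth:',world(f,u,v).round(1))
S=lambda a,b:(308+a/8-.5,150+b/8-.5)
W(*S(202,196.5),80,'stem'); W(*S(87,196.5),80,'l');W(*S(317,196.5),80,'r')
W(*S(205,184),94,'flat');W(*S(205,280),91,'back');W(*S(135,184),94,'flatL');W(*S(275,184),94,'flatR')
W(333.3,113,70,'offtop');W(333.3,131,70,'offbot');W(281,174,70,'flame')
b=e[2]-22.1
W(315.25,265.9,b+42,'tip (23)');W(315.25,260,b+35,'end');W(315.5,236.6,b,'rim bottom?(27)');W(315.5,238,b+18,'rim top?');
for v in range(235,272,3): print(v,tool(world(f,315,v)).round(1))
t=load('top0')
W2=world(t,393.3,234,h=87);print(W2)
```

```text
stem [ 498.1 -168.    80. ] [57.1 14.4 80. ] depth: [ 499.  -167.3   93.4]
l [ 497.2 -157.    80. ] [57.2  3.3 80. ] depth: [ 496.7 -157.1   72.6]
r [ 499. -179.   80.] [57.1 25.4 80. ] depth: [ 499.  -179.1   79.6]
flat [ 500.2 -167.4   94. ] [59.3 13.9 94. ] depth: [ 499.9 -167.6   89.3]
back [ 491.3 -168.4   91. ] [50.3 14.2 91. ] depth: [ 491.3 -168.4   91.4]
flatL [ 499.7 -161.    94. ] [59.3  7.5 94. ] depth: [ 498.7 -161.5   79.8]
flatR [ 500.7 -173.7   94. ] [59.3 20.3 94. ] depth: [ 500.2 -174.4   85.7]
offtop [ 543.  -164.5   70. ] [102.2  14.7  70. ] depth: [ 543.  -164.5   70.4]
offbot [ 530.  -165.8   70. ] [89.2 14.8 70. ] depth: [ 530.1 -165.8   69.5]
flame [ 494.  -127.3   70. ] [ 56.5 -26.5  70. ] depth: [ 494.  -127.3   70. ]
tip (23) [ 462.2 -157.6  192.1] [ 22.3   1.  192.1] depth: [ 461.7 -157.6  190.6]
end [ 462.8 -157.5  185.1] [ 22.9   1.  185.1] depth: [ 462.7 -157.5  184.7]
rim bottom?(27) [ 465.7 -157.4  150.1] [ 25.7   1.1 150.1] depth: [ 466.4 -157.3  153. ]
rim top? [ 469.6 -157.1  168.1] [ 29.6   1.1 168.1] depth: [ 466.1 -157.4  155. ]
235 [-11.9   0.5  -0.4]
238 [ 26.2   0.8 155.2]
241 [ 25.5   0.8 159.3]
244 [ 25.1   0.8 164. ]
247 [ 24.3   0.8 167.2]
250 [ 22.8   0.8 167.8]
253 [ 22.6   0.8 172.8]
256 [ 22.5   0.8 177.6]
259 [ 23.1   0.8 184.2]
262 [ 22.5   0.8 187. ]
265 [ 21.8   0.9 189.5]
268 [ 21.2   0.9 192. ]
271 [ 19.5   0.9 191.5]
[ 498.03668792 -163.24732864   87.        ]
```

The knob in the tool frame is at about (-0.7, +0.9) and the stem at (57.1, 14.2); the flat is aligned within 1°. I'll go down to near the same depth just in front of the stem, so that camera bias cancels, and measure again.

Call:
{"op": "arm_command", "data": {
  "rows": [
    {"delta_pos": [7, 13.2, 20], "roll": 0, "jaw": 0},
    {"delta_pos": [7, 13.2, 40], "roll": 0, "jaw": 0},
    {"delta_pos": [7, 13.2, 50], "roll": 0, "jaw": 0},
    {"delta_pos": [7, 13.2, 50], "roll": 0, "jaw": 0},
    {"delta_pos": [7, 13.2, 50], "roll": 0, "jaw": 0},
    {"delta_pos": [7, 13.2, 50], "roll": 0, "jaw": 0}
  ]
}}

```text
time_s: 6.08
ee_pos: [448.9, -171.8, 123.0]
ee_rot: [180.0, -0.1, 4.8]
force: [-0.1, -0.6, -1.5]
gripper_width: 14.5
gripper_force: 50.0
```

Run:
```python
from h import *
f=grab('wrist','w3'); s=f['s']; print(s['ee_pos'],s['ee_rot'],s['gripper_width'])
im=f['img']
cv2.imwrite('pics/c4.png',cv2.resize(im[130:280,270:370],None,fx=4,fy=4,interpolation=2))
```

```text
[ 448.88742256 -171.84819909  122.95818774] [ 1.79957552e+02 -7.85052255e-02  4.78775061e+00] 14.530556959196584
```

View pics/c4.png

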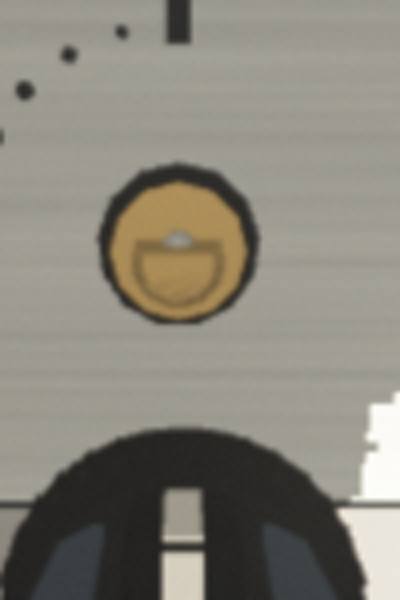

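Crop: stem shoulder centre at (178,251) and D at (178.5,…), knob line at x=183, skirt front rim at y=428.

Run:
```python
from h import *
f=load('w3');s=f['s'];e=s['ee_pos']
y=np.radians(s['ee_rot'][2]);tx=np.array([np.cos(y),np.sin(y),0]);ty=np.array([np.sin(y),-np.cos(y),0])
def W(a,b,h,n):
    u,v=270+a/4-.4,130+b/4-.4
    p=world(f,u,v,h=h); d=world(f,u,v); g=lambda p:np.round([(p-e)@tx,(p-e)@ty,p[2]],1); print(n,g(p),g(d))
W(178,251,80,'stem');W(109,251,80,'l');W(247,251,80,'r');W(178,180,80,'f');W(178,322,80,'b')
W(178.5,242,94,'flat');W(178.5,306,91,'back')
b=e[2]-22.1
W(183,428,b+4,'rim');W(183,436,b+8,'rim');W(183,546,b+42,'tip');W(183,515,b+35,'end')
W(178,43,70,'offbot')
```

```text
stem [49.3  0.2 80. ] [50.8  0.3 91.6]
l [ 49.4 -10.7  80. ] [ 48.3 -11.2  71.6]
r [49.3 11.2 80. ] [49.4 11.2 80.6]
f [60.4  0.3 80. ] [60.4  0.3 79. ]
b [37.9  0.2 80. ] [36.7  0.2 72.8]
flat [52.4  0.4 94. ] [51.8  0.3 88.4]
back [42.4  0.3 91. ] [42.6  0.4 92.7]
rim [ 26.8   1.  104.9] [ 26.7   1.  104.5]
rim [ 26.6   1.  108.9] [ 26.5   1.  108.4]
tip [ 22.1   1.  142.9] [ 21.6   1.  141.4]
end [ 23.7   1.  135.9] [ 22.5   1.  132.2]
offbot [81.2  0.3 70. ] [81.2  0.3 69.1]
```

Both agree: remaining shift is x +50, y -0.7. I'll go over the stem, then ease down.

Call:
{"op": "arm_command", "data": {
  "rows": [
    {"delta_pos": [17, -0.7, -1], "roll": 0, "jaw": 0},
    {"delta_pos": [34, -0.7, -1], "roll": 0, "jaw": 0},
    {"delta_pos": [50, -0.7, 0], "roll": 0, "jaw": 0},
    {"delta_pos": [50, -0.7, 0], "roll": 0, "jaw": 0},
    {"delta_pos": [50, -0.7, 0], "roll": 0, "jaw": 0},
    {"delta_pos": [50, -0.7, 0], "roll": 0, "jaw": 0},
    {"delta_pos": [50, -0.7, 4], "roll": 0, "jaw": 0},
    {"delta_pos": [50, -0.7, 7], "roll": 0, "jaw": 0},
    {"delta_pos": [50, -0.7, 9], "roll": 0, "jaw": 0},
    {"delta_pos": [50, -0.7, 11], "roll": 0, "jaw": 0},
    {"delta_pos": [50, -0.7, 11], "roll": 0, "jaw": 0},
    {"delta_pos": [50, -0.7, 11], "roll": 0, "jaw": 0}
  ],
  "squeeze": 60
}}

```text
time_s: 7.13
ee_pos: [498.0, -167.5, 111.0]
ee_rot: [180.0, -0.0, 4.7]
force: [1.5, -0.6, -3.4]
gripper_width: 14.9
gripper_force: 60.0
```

Call:
{"op": "arm_command", "data": {
  "rows": [
    {"delta_pos": [0, 0, 2], "roll": 0, "jaw": 0},
    {"delta_pos": [0, 0, 4], "roll": 0, "jaw": 0},
    {"delta_pos": [0, 0, 6], "roll": 0, "jaw": 0},
    {"delta_pos": [0, 0, 6], "roll": 0, "jaw": 0},
    {"delta_pos": [0, 0, 6], "roll": 0, "jaw": 0}
  ]
}}

```text
time_s: 7.55
ee_pos: [498.7, -167.4, 105.1]
ee_rot: [180.0, -0.1, 4.7]
force: [4.2, 0.8, -2.5]
gripper_width: 14.4
gripper_force: 60.0
```

Call:
{"op": "arm_command", "data": {
  "rows": [
    {"delta_pos": [0.5, 0, 2], "roll": 0, "jaw": 0},
    {"delta_pos": [0.5, 0, 4], "roll": 0, "jaw": 0},
    {"delta_pos": [0.5, 0, 6], "roll": 0, "jaw": 0},
    {"delta_pos": [0.5, 0, 6], "roll": 0, "jaw": 0},
    {"delta_pos": [0.5, 0, 6], "roll": 0, "jaw": 0}
  ]
}}

```text
time_s: 7.97
ee_pos: [499.0, -167.4, 100.1]
ee_rot: [180.0, -0.1, 4.7]
force: [2.0, 2.6, 7.5]
gripper_width: 14.2
gripper_force: 60.0
```

Call:
{"op": "arm_command", "data": {
  "rows": [
    {"delta_pos": [0, 0, 2], "roll": 0, "jaw": 0},
    {"delta_pos": [0, 0, 4], "roll": 0, "jaw": 0},
    {"delta_pos": [0, 0, 5], "roll": 0, "jaw": 0},
    {"delta_pos": [0, 0, 5], "roll": 0, "jaw": 0},
    {"delta_pos": [0, 0, 5], "roll": 0, "jaw": 0}
  ]
}}

```text
time_s: 8.38
ee_pos: [499.1, -167.5, 96.0]
ee_rot: [180.0, -0.1, 4.7]
force: [0.6, 1.5, 11.5]
gripper_width: 14.7
gripper_force: 60.0
```

Call:
{"op": "arm_command", "data": {
  "rows": [
    {"delta_pos": [0, 0, 2], "roll": 0, "jaw": 0},
    {"delta_pos": [0, 0, 4], "roll": 0, "jaw": 0},
    {"delta_pos": [0, 0, 4], "roll": 0, "jaw": 0},
    {"delta_pos": [0, 0, 4], "roll": 0, "jaw": 0},
    {"delta_pos": [0, 0, 4], "roll": 0, "jaw": 0}
  ]
}}

```text
time_s: 8.8
ee_pos: [499.2, -167.5, 95.6]
ee_rot: [179.9, -0.2, 4.7]
force: [-4.6, 4.4, 35.4]
gripper_width: 14.9
gripper_force: 60.0
```

The knob is pressed in to a firm stop at TCP z 95.6, so its underside is at about 73.5 against 74 expected. Now the quarter turn left, still pressing.

Call:
{"op": "arm_command", "data": {
  "rows": [
    {"delta_pos": [0, 0, -0.5], "roll": -1, "jaw": 0},
    {"delta_pos": [0, 0, -0.5], "roll": -2, "jaw": 0},
    {"delta_pos": [0, 0, -0.5], "roll": -3, "jaw": 0},
    {"delta_pos": [0, -0.1, -0.5], "roll": -4, "jaw": 0},
    {"delta_pos": [0, -0.1, -0.5], "roll": -5, "jaw": 0},
    {"delta_pos": [0, -0.2, -0.5], "roll": -6, "jaw": 0},
    {"delta_pos": [-0.1, -0.2, -0.5], "roll": -7, "jaw": 0},
    {"delta_pos": [-0.1, -0.3, -0.5], "roll": -8, "jaw": 0},
    {"delta_pos": [-0.1, -0.3, -0.5], "roll": -9, "jaw": 0},
    {"delta_pos": [-0.2, -0.3, -0.5], "roll": -10, "jaw": 0}
  ]
}}

```text
time_s: 9.63
ee_pos: [498.8, -166.1, 95.6]
ee_rot: [179.9, -0.2, 54.9]
force: [-5.4, 8.0, 33.1]
gripper_width: 14.2
gripper_force: 60.0
```

Call:
{"op": "arm_command", "data": {
  "rows": [
    {"delta_pos": [0.2, -0.5, 0], "roll": -1, "jaw": 0},
    {"delta_pos": [0.4, -0.9, 0], "roll": -2, "jaw": 0},
    {"delta_pos": [0.4, -0.9, 0], "roll": -3, "jaw": 0},
    {"delta_pos": [0.4, -0.9, 0], "roll": -4, "jaw": 0},
    {"delta_pos": [0.4, -0.9, 0], "roll": -5, "jaw": 0},
    {"delta_pos": [0.4, -0.9, 0], "roll": -6, "jaw": 0},
    {"delta_pos": [0.4, -0.9, 0], "roll": -7, "jaw": 0},
    {"delta_pos": [0.4, -0.9, 0], "roll": -8, "jaw": 0},
    {"delta_pos": [0.4, -0.9, 0], "roll": -8, "jaw": 0},
    {"delta_pos": [0.4, -0.9, 0], "roll": -8, "jaw": 0}
  ]
}}

```text
time_s: 10.47
ee_pos: [497.7, -165.4, 95.6]
ee_rot: [179.9, -0.0, 94.7]
force: [-6.0, 6.6, 34.7]
gripper_width: 14.3
gripper_force: 60.0
```

Run:
```python
from h import *
f=grab('wrist','w4'); s=f['s']; print(s['ee_pos'],s['ee_rot'],s['force'],s['gripper_width'])
cv2.imwrite('pics/c5.png',cv2.resize(f['img'][150:350,220:420],None,fx=3,fy=3,interpolation=2))
```

```text
[ 497.67559158 -165.41470789   95.64450533] [ 1.79887094e+02 -3.63588748e-02  9.47025055e+01] [-6.01841076  6.6147091  34.73442244] 14.340542758000732
```

View pics/c5.png

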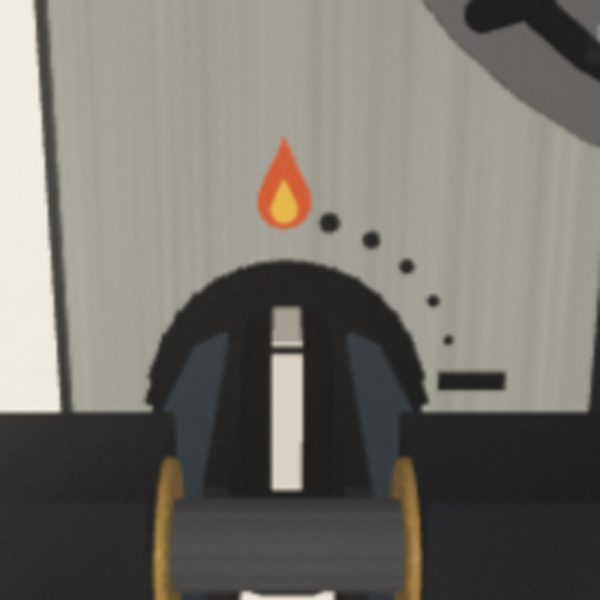

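The view shows the pointer line (287,350–490) straight at the flame (284,190). One check of the knob's height from depth, then hand in.

Run:
```python
from h import *
f=load('w4')
for a,b in [(287,400),(287,370),(287,280),(210,300),(284,240)]: print(world(f,220+a/3-.3,150+b/3-.3).round(1))
print(env.state()['force'],env.state()['qvel'].round(2))
print(env.job_done())
```

```text
[ 497.1 -153.1  116.3]
[ 496.7 -148.1  116.1]
[ 496.3 -141.7   85.9]
[ 482.2 -147.    85. ]
[ 495.4 -137.8   70.2]
[-5.48092494  7.10430429 34.77749195] [ 0.02  0.   -0.02 -0.02 -0.01  0.04]
the job is handed in; nothing more can be done
None
```

I pushed the knob onto the stem, pressed it to its stop, turned it a quarter turn left and handed the job in with the gripper still holding it down at about 35 N. The last image shows the pointer straight at the flame mark, and the bar's top measured about 116 mm high, as expected for fully on and pressed in. The hand-in returned no verdict, so I don't know the judged result.

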